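Slide the thin scraper over the block's edge, pinch it and put it away

ROBOT

A 7-joint arm with a two-finger parallel gripper is mounted at the origin on the work surface. World frame = base frame: x ahead of the robot, y to its left, z up, the work surface at z = 0. Lengths are in m, angles in rad, forces in N, time in s.
With the tool pointing down it reaches from about 0.425 to 0.825 m from the base axis. Payload 3.6 kg.
Tool frame: the origin (TCP) lies on the centre line of the jaws, within the pads' length; the fingertips stand robot.nose_length ahead of it and the grasp point (between the pads) is the TCP (robot.nose_length is the distance from the TCP to the fingertips, in m); z points along the fingers, y is the direction in which the jaws open and shut (so a half turn about z gives the same grasp; the last joint's range is limited). The gripper opens to 93 mm and grips with 3 to 60 N. Pads are 15 mm wide; open, the fingers measure 128 mm over their backs; the gripper's body (75 mm by 188 mm) begins 65 mm behind the grasp point.
Start: joints at [1.113, 0.615, -0.013, 1.423, 0.008, 1.103, -0.04], TCP at [0.272, -0.59, 0.238] pointing down, gripper open.
Joint ranges: [-3.12, 3.12], [-0.3, 2.06], [-1.34, 1.32], [0.26, 2.42], [-1.36, 4.5], [0.01, 1.98], [-2.84, 2.84]. Speed limits (rad/s): [2.79, 2.79, 3.14, 3.14, 3.14, 3.14, 3.14].

INTERFACE

Orientations are given as a 3x3 rotation matrix whose columns are the frame's x, y, z axes.
In Python, from bench import robot gives the robot as it stands.
- The arm moves only by the shell command python3 -m inch 'ROWS' [OPENING] [FORCE]. ROWS is JSON, a list of rows, each an object with "translation": the shift along the tool's x, y, z in cm, a list of three; "angular": the turn, a rotation vector about the tool's x, y, z in degrees, a list of three. In form: [{"translation": [x, y, z], "angular": [rx, ry, rz]}, ...]. A call has 1 to 20 rows; each row is the pose to reach, as a shift and turn from the pose commanded when the call began, along the tool's axes at that moment; what a row does not reach only later rows make up. A row lasts 1/10 s, in which the tool goes at most 50 mm and 8.59 degrees, less where a joint would pass 70% of its speed; a pose out of reach is approached as far as the arm can. A call with a gripper value outside its range is refused whole. OPENING is the finger opening in cm, from 0 to 9.3, set as the call begins (- or left out, the last holds). The fingers move at their own pace and stop on an object; FORCE is the grip in N (left out, the last holds). Time passes only in rows, so rows that repeat a pose let the fingers close. It gives the time, the measured TCP pose, the force and the opening at its end, in the units of the state.
- robot.read_state(): the state, without advancing time (a new reading comes with each control period).
- robot.capture(name): name is "scene" or "side" or "wrist"; returns a dict with "frame" (420x560x3 uint8, red, green, blue), "depth" (420x560 float32, m along the optical axis (not along the pixel's ray), 0 where there is no reading), "fx", "fy", "cx", "cy" (pixels), "k1" (the pictures are not rectified: a ray, as slopes to the right and down, at radius r is drawn at 1 + k1 r^2 times it, then the intrinsics apply), "origin" and "attitude" of the camera in the world; the wrist camera has in their place "hand_eye" (4x4, takes a point from camera to tool coordinates, whose origin is the TCP and whose axes are the flange's). Camera axes: x right, y down, z forward; pixel columns grow to the right and rows downward; lengths in m; the calibration is good to about 2 mm. A picture is of the moment at which its call begins: read the wrist's pose just before it.
- robot.hand_in(): hands the job in, once; it reports no verdict.
The state is a dict: "clock": time; "joint_positions": joint angles; "dq": joint speeds; "effort": joint torques, N m; "tool_pos": TCP position; "ee_rot": TCP orientation; "force": force on the tool from outside, world axes, zero at the start; "torque": the same for the moment, N m; "grip_width": finger opening in m.
Only numpy, scipy, OpenCV 4.12 (cv2) and the standard library are available. Lean on these libraries where they do the work, as an engineer would, in place of code of your own. Each camera call takes 0.05 s, during which the arm holds its last target.

TASK

The flat steel scraper on the raised, black-topped block is too thin to pick up where it lies: slide it towards the robot until its near end hangs well over the block's front edge while it still lies flat on the block. Then pinch the overhanging end by its two long sides, lift the scraper clear of the block and lay it flat in the blue tray, without dropping it from a height. Leave the brass strip on the block where it is.

Things in the scene. Friction and masses are not known exactly. Their poses are not given: they have to be found in the camera images.
- scraper_mid (a point): centre (half-way up) of the scraper: a loose flat bright-steel strip, 130 mm long (its x axis), 40 mm wide (y), 3 mm thick (z), about 110 g, with a dark round mark near its far end. It lies flat on the block beside the brass strip, on either side of it, its long axis roughly along the block's x axis with the -x end towards the robot
- brass_strip_mid (a point): centre (half-way up) of the brass strip: a loose flat yellow-brass strip of the same size, 130 x 40 x 3 mm, lying on the block about 120 mm beside the scraper (centre to centre). To be left alone
- block: fixed plywood block with a smooth, slippery black top, 200 mm deep (x), 240 wide (y), 60 high; origin at the centre of its underside, on the bench. Front edge (towards the robot, where the scraper is to hang over): x = -100 mm in its frame. A pale ledge, 18 mm wide and 14 high, runs along the far (+x) edge of the top. Fingertips pressed on a strip with 5 to 20 N drag it along
- tray: fixed shallow open tray of blue plastic, 210 (x) by 170 (y) mm outside, walls 5 mm thick and 22 mm high, floor 5 mm thick; origin at the centre of its underside, on the bench to the right of the block
Things that resemble listed ones, but are neither listed nor needed, are in the scene too. What is shaped like the part that bears scraper_mid but green is not meant.

How it is judged:
By the outcome, as a careful person would: the job done as asked, in the order asked, and still so for the second after the job is handed in, with the robot touching nothing.
It also fails if it takes over 64 s, if anything falls off the work surface, if the arm or the gripper's body presses on something with over 40 N, if the wrist force passes 120 N, or if a joint passes its speed limit or range.

## Working session

There is one attempt and no reset: what is moved stays moved. The work goes in short steps, Python scripts to look and compute and a shell command to move; the robot and the scene stay as the last step left them, time stands still between calls to the robot, and variables do not carry over. Pictures are saved under pics/ and viewed, and the job is handed in when it is done.

```bash
ls; mkdir -p pics
cat > h.py <<'E'
import numpy as np, cv2
from bench import robot
def cap(n,tag):
    s=robot.read_state(); c=robot.capture(n)
    if 'hand_eye' in c:
        T=np.eye(4);T[:3,:3]=s['ee_rot'];T[:3,3]=s['tool_pos'];M=T@np.array(c['hand_eye'])
    else:
        M=np.eye(4);M[:3,:3]=c['attitude'];M[:3,3]=c['origin']
    c['M']=M
    cv2.imwrite(f'pics/{tag}.png',c['frame'][:,:,::-1])
    np.savez(f'pics/{tag}.npz',**{k:np.array(v) for k,v in c.items()})
    return c
def load(tag): return dict(np.load(f'pics/{tag}.npz'))
def ray(c,u,v):
    xd=(u-c['cx'])/c['fx'];yd=(v-c['cy'])/c['fy'];x,y=xd,yd
    for _ in range(20):
        f=1+c['k1']*(x*x+y*y);x,y=xd/f,yd/f
    return np.array([x,y,1.])
def at_depth(c,u,v):
    d=float(c['depth'][int(round(v)),int(round(u))]);p=ray(c,u,v)*d
    return (c['M']@np.r_[p,1])[:3]
def at_z(c,u,v,z):
    r=c['M'][:3,:3]@ray(c,u,v);o=c['M'][:3,3]
    return o+r*(z-o[2])/r[2]
def proj(c,P):
    p=np.linalg.inv(c['M'])@np.r_[P,1];x,y=p[:2]/p[2];f=1+c['k1']*(x*x+y*y)
    return np.array([c['fx']*x*f+c['cx'],c['fy']*y*f+c['cy']])
E
python3 - <<'E'
from h import *
np.set_printoptions(precision=4,suppress=True)
for n in ['scene','side','wrist']:
    c=cap(n,n+'0');print(n,c['fx'],c['k1'],c['M'])
s=robot.read_state();print(s);print(robot.nose_length)
E
```

```text
pics
scene 505.8825541075736 -0.08646146088687383 [[ 0.769   0.5371 -0.3466  0.909 ]
 [ 0.6391 -0.654   0.4047 -0.5163]
 [-0.0093 -0.5327 -0.8462  1.0191]
 [ 0.      0.      0.      1.    ]]
side 447.31751553875233 -0.00437150303408951 [[-0.9939 -0.0428  0.1016  0.4095]
 [-0.1091  0.5145 -0.8505  0.7844]
 [-0.0159 -0.8564 -0.516   0.571 ]
 [ 0.      0.      0.      1.    ]]
wrist 319.3320072010875 -0.04037995754828118 [[ 0.4182 -0.8804 -0.2236  0.3326]
 [-0.9083 -0.406  -0.1005 -0.5618]
 [-0.0024  0.2452 -0.9695  0.384 ]
 [ 0.      0.      0.      1.    ]]
{'clock': 0.15, 'joint_positions': array([ 1.1125,  0.6157, -0.0126,  1.4245,  0.0081,  1.1034, -0.0404]), 'dq': array([-0.0021, -0.0034, -0.0023, -0.0045,  0.0001, -0.0005,  0.0017]), 'effort': array([ -0.0007, -45.9352,   0.2091, -16.5943,  -0.0612,   0.0182,
         0.0002]), 'tool_pos': array([ 0.2718, -0.5898,  0.2368]), 'ee_rot': array([[ 0.9082,  0.4186, -0.0008],
       [ 0.4186, -0.9082,  0.0018],
       [-0.    , -0.002 , -1.    ]]), 'force': array([ 0.4349, -0.8257,  0.1263]), 'torque': array([ 0.0222, -0.0437,  0.0343]), 'grip_width': 0.09270302687470795}
0.019
```

View pics/scene0.png

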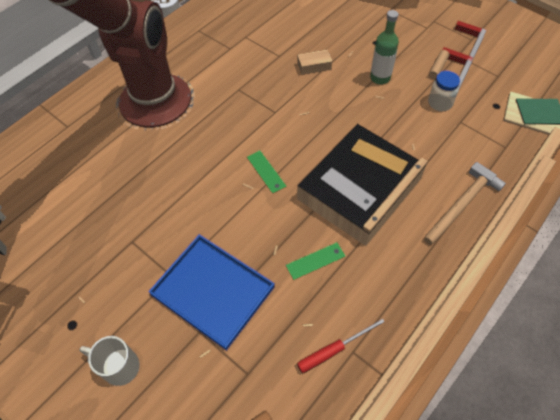

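View pics/side0.png

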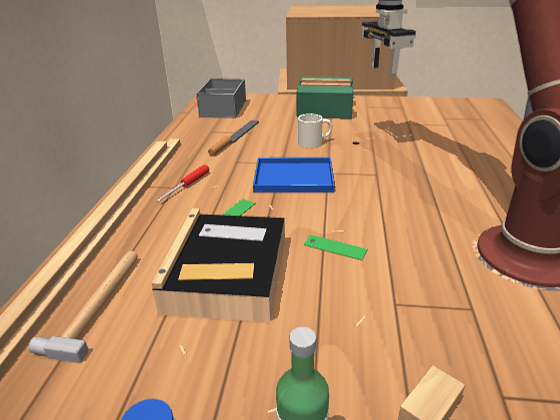

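View pics/wrist0.png

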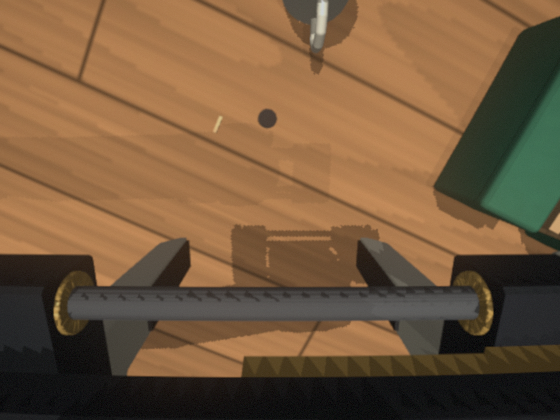

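Candidates in the scene view are the steel strip (348,188), the brass strip (379,156) and two green strips at (266,171) and (316,260). The steel strip on the black top with a dark mark is the scraper. I'll check that in a close crop.

Run:
```python
from h import *
a=cv2.imread('pics/scene0.png')[115:245,285:435];b=cv2.imread('pics/side0.png')[200:325,145:300]
cv2.imwrite('pics/cropA.png',cv2.resize(a,None,fx=5,fy=4.6*5/4.6,interpolation=cv2.INTER_CUBIC)[:600]);cv2.imwrite('pics/cropA.png',cv2.resize(a,(690,598),interpolation=cv2.INTER_CUBIC))
cv2.imwrite('pics/cropB.png',cv2.resize(b,(744,600),interpolation=cv2.INTER_CUBIC))
```

```text
(no output)
```

View pics/cropA.png

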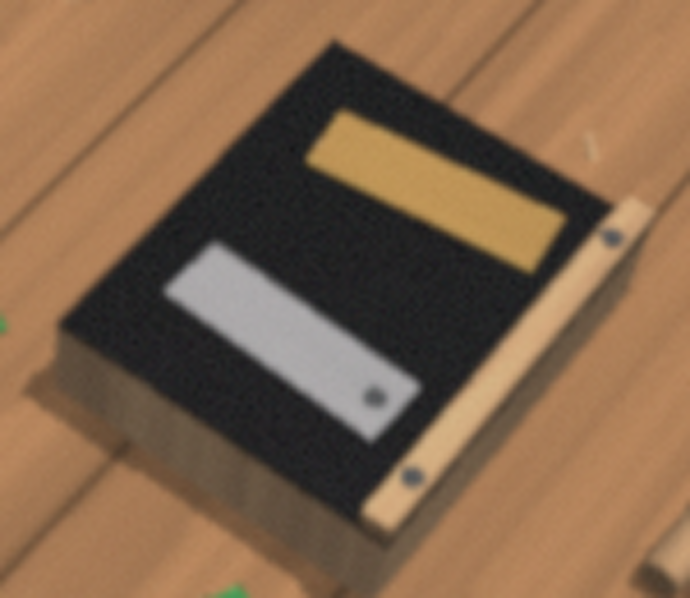

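View pics/cropB.png

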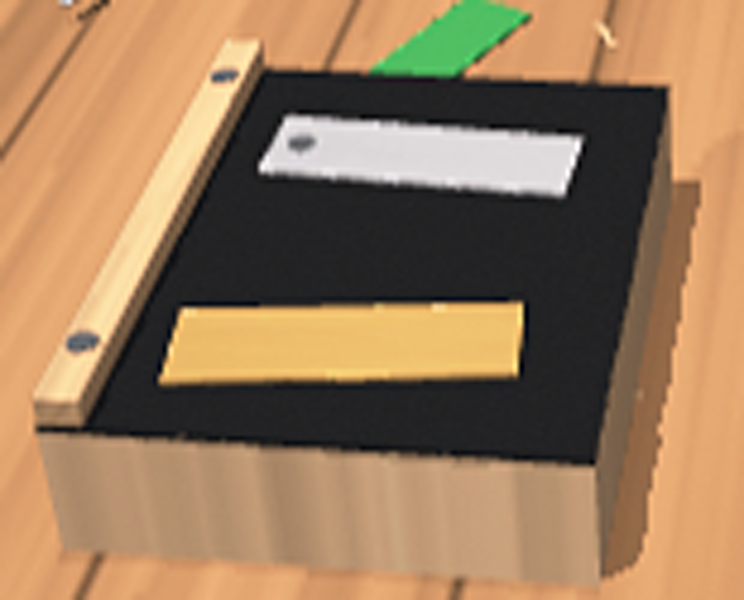

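Run:
```python
from h import *
np.set_printoptions(precision=4,suppress=True)
A=load('scene0');B=load('side0')
fa=lambda x,y:((x+.5)/4.6-.5+285,(y+.5)/4.6-.5+115)
fb=lambda x,y:((x+.5)/4.8-.5+145,(y+.5)/4.8-.5+200)
def rep(c,f,pts,z):
    P=np.array([at_z(c,*f(*p),z)[:2] for p in pts]);return P
for nm,c,f,s,b,br in [('A',A,fa,[(163,291),(215,241),(422,386),(372,442)],[(62,325),(335,40)],[(305,160),(343,110),(568,216),(532,274)]),('B',B,fb,[(583,137),(566,196),(258,174),(286,114)],[(668,88),(594,464)],[(524,302),(519,377),(160,384),(181,306)])]:
    for q in (s,br):
        P=rep(c,f,q,.063);print(nm,'strip',P.tolist(),'mid',P.mean(0))
        d=P[2]+P[3]-P[0]-P[1];print(' yaw',np.degrees(np.arctan2(d[1],d[0])),np.linalg.norm(d)/2)
    Q=rep(c,f,b,.06);d=Q[1]-Q[0];print(' front',Q,np.linalg.norm(d),'yaw x',np.degrees(np.arctan2(-d[0],d[1])))
print('depth scraper',at_depth(A,348,188),at_depth(B,232,233))
T=np.array([at_z(A,*p,.022)[:2] for p in [(200,237),(151,292),(225,345),(274,287)]]);print('tray',T,T.mean(0))
T=np.array([at_z(B,*p,.022)[:2] for p in [(258,158),(333,159),(335,186),(254,186)]]);print('tray',T,T.mean(0))
```

```text
A strip [[0.5380460834446846, 0.04332348440429712], [0.5395747749835424, 0.08463828966797116], [0.670276473855708, 0.0788829510899326], [0.6696825155479542, 0.037046340701269775]] mid [0.6044 0.061 ]
 yaw -2.626105540487094 0.13130696439405715
A strip [[0.5444732415216427, 0.15615262973557542], [0.5404551893997002, 0.19621457966358136], [0.6700773683061889, 0.21271014033690083], [0.6755275051943154, 0.1699619074372295]] mid [0.6076 0.1838]
 yaw 6.631131910509204 0.13121603460006334
 front [[ 0.5106 -0.0031]
 [ 0.5078  0.2357]] 0.2388938367089986 yaw x 0.6725633113867469
B strip [[0.5382831986433148, 0.044319979156124956], [0.5389412272380831, 0.08696736501157942], [0.6680530932624824, 0.08274149971237599], [0.6683363727849396, 0.03788307034108063]] mid [0.6034 0.063 ]
 yaw -2.355979763867052 0.12969214779244384
B strip [[0.5443162960935867, 0.15598146027992188], [0.5388157948499069, 0.19867799503329464], [0.6672308028572531, 0.21425571424291412], [0.6733446725294527, 0.17000016722202616]] mid [0.6059 0.1847]
 yaw 6.558095847413586 0.12956952249133477
 front [[ 0.5074 -0.0011]
 [ 0.506   0.2378]] 0.23896254580362805 yaw x 0.3345641921895972
depth scraper [0.6039 0.0623 0.0616] [0.604  0.0657 0.0619]
tray [[ 0.4128 -0.2311]
 [ 0.4255 -0.3921]
 [ 0.6237 -0.3739]
 [ 0.6185 -0.2167]] [ 0.5201 -0.3035]
tray [[ 0.6242 -0.3688]
 [ 0.4098 -0.3784]
 [ 0.4018 -0.2191]
 [ 0.6074 -0.2025]] [ 0.5108 -0.2922]
```

The crop confirms it: a steel strip with its dark mark at the far end and its near end inside the front edge. It sits at about (0.604, 0.062), yaw −2.5°. The front edge is at x≈0.508 and the tray centre at ≈(0.515, −0.298). First I'll move above the rear half of the scraper with the fingers closed.

```bash
python3 -m inch '[{"translation":[60.2,-43.8,0],"angular":[0,0,27.2]},{"translation":[60.2,-43.8,0],"angular":[0,0,27.2]},{"translation":[60.2,-43.8,0],"angular":[0,0,27.2]},{"translation":[60.2,-43.8,0],"angular":[0,0,27.2]},{"translation":[60.2,-43.8,0],"angular":[0,0,27.2]},{"translation":[60.2,-43.8,0],"angular":[0,0,27.2]},{"translation":[60.2,-43.8,0],"angular":[0,0,27.2]},{"translation":[60.2,-43.8,0],"angular":[0,0,27.2]},{"translation":[60.2,-43.8,0],"angular":[0,0,27.2]},{"translation":[60.2,-43.8,0],"angular":[0,0,27.2]},{"translation":[60.2,-43.8,0],"angular":[0,0,27.2]},{"translation":[60.2,-43.8,0],"angular":[0,0,27.2]},{"translation":[60.2,-43.8,0],"angular":[0,0,27.2]},{"translation":[60.2,-43.8,0],"angular":[0,0,27.2]},{"translation":[60.2,-43.8,0],"angular":[0,0,27.2]},{"translation":[60.2,-43.8,6],"angular":[0,0,27.2]},{"translation":[60.2,-43.8,8],"angular":[0,0,27.2]},{"translation":[60.2,-43.8,8],"angular":[0,0,27.2]},{"translation":[60.2,-43.8,8],"angular":[0,0,27.2]},{"translation":[60.2,-43.8,8],"angular":[0,0,27.2]}]' 0 20
```

```text
clock: 2.15
tool_pos: [0.637, 0.0591, 0.16]
ee_rot: [[0.999, -0.044, 0.004], [-0.044, -0.999, 0.0], [0.004, -0.001, -1.0]]
force: [-0.8, -0.1, -0.5]
grip_width: 0.0004
```

Run:
```python
from h import *
c=cap('wrist','wrist1');print(robot.read_state()['tool_pos'])
cv2.imwrite('pics/wrist1b.png',cv2.resize(c['frame'][:,:,::-1],(800,600)))
cap('side','side1')
```

```text
[0.63698128 0.05914949 0.1601787 ]
```

View pics/wrist1b.png

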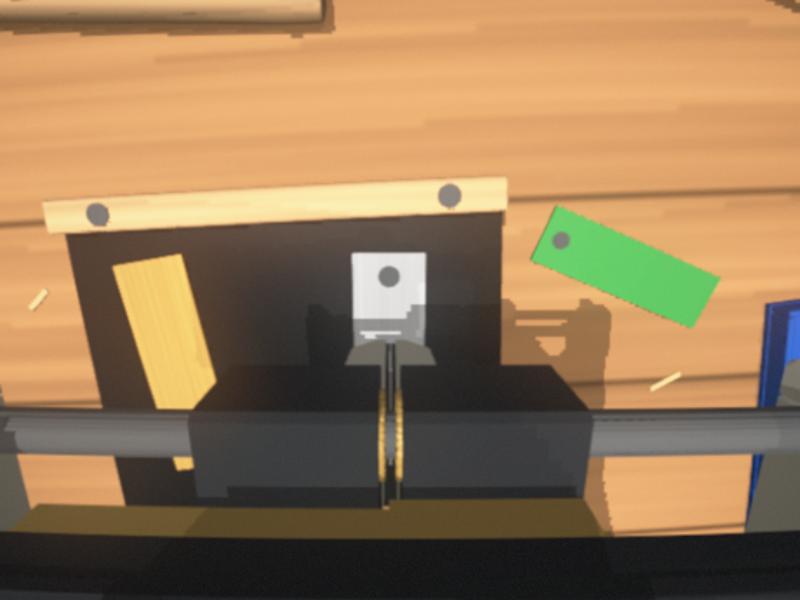

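View pics/side1.png

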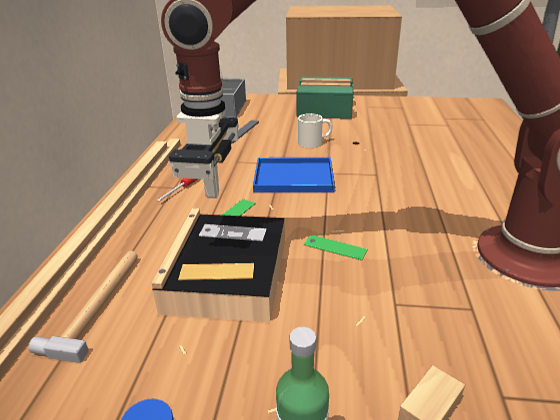

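The wrist view shows the closed fingers (391,350) centred on the steel strip (352–426 wide), with its mark at (389,276). Now I'll lower to just above it.

```bash
python3 -m inch '[{"translation":[0,0,3],"angular":[0,0,0]},{"translation":[0,0,5.5],"angular":[0,0,0]},{"translation":[0,0,6.8],"angular":[0,0,0]},{"translation":[0,0,7.2],"angular":[0,0,0]},{"translation":[0,0,7.4],"angular":[0,0,0]},{"translation":[0,0,7.4],"angular":[0,0,0]}]'; python3 -m inch '[{"translation":[0,0,0.1],"angular":[0,0,0]},{"translation":[0,0,0.2],"angular":[0,0,0]},{"translation":[0,0,0.3],"angular":[0,0,0]},{"translation":[0,0,0.3],"angular":[0,0,0]}]'
```

```text
clock: 2.85
tool_pos: [0.6363, 0.0595, 0.0848]
ee_rot: [[0.999, -0.043, 0.002], [-0.043, -0.999, 0.0], [0.002, -0.0, -1.0]]
force: [0.3, -0.1, 0.6]
grip_width: 0.0008
clock: 3.25
tool_pos: [0.6361, 0.0595, 0.0824]
ee_rot: [[0.999, -0.043, 0.002], [-0.043, -0.999, 0.0], [0.002, -0.0, -1.0]]
force: [-1.2, -0.6, 6.7]
grip_width: 0.0006
```

```bash
python3 -m inch '[{"translation":[0,0,0.05],"angular":[0,0,0]},{"translation":[0,0,0.1],"angular":[0,0,0]},{"translation":[0,0,0.1],"angular":[0,0,0]}]'
```

```text
clock: 3.55
tool_pos: [0.6361, 0.0595, 0.0824]
ee_rot: [[0.999, -0.043, 0.002], [-0.043, -0.999, 0.0], [0.002, -0.0, -1.0]]
force: [-2.3, 0.1, 10.2]
grip_width: 0.0006
```

```bash
python3 -m inch '[{"translation":[-0.3,0.01,0.05],"angular":[0,0,0]},{"translation":[-0.6,0.03,0.05],"angular":[0,0,0]},{"translation":[-0.9,0.04,0.05],"angular":[0,0,0]},{"translation":[-1.2,0.05,0.05],"angular":[0,0,0]},{"translation":[-1.5,0.06,0.05],"angular":[0,0,0]},{"translation":[-1.8,0.08,0.05],"angular":[0,0,0]},{"translation":[-2.0,0.09,0.05],"angular":[0,0,0]},{"translation":[-2.0,0.09,0.05],"angular":[0,0,0]}]'
python3 - <<'E'
from h import *
c=cap('side','side2');cap('scene','scene2')
cv2.imwrite('pics/side2b.png',cv2.resize(c['frame'][200:325,145:300,::-1],(744,600),interpolation=cv2.INTER_CUBIC))
E
```

```text
clock: 4.35
tool_pos: [0.6193, 0.0597, 0.0824]
ee_rot: [[0.999, -0.043, 0.01], [-0.043, -0.999, 0.001], [0.01, -0.001, -1.0]]
force: [2.0, -0.1, 8.8]
grip_width: 0.0004
```

View pics/side2b.png

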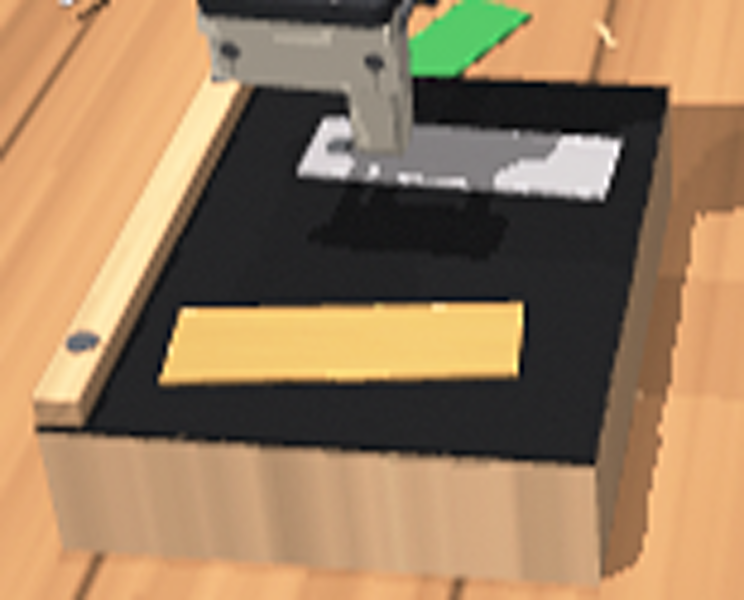

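The strip follows the fingertips: its near end moved from 583 to about 622 px in the crop. I'll drag it another 58 mm or so.

```bash
python3 -m inch '[{"translation":[-0.4,0.02,0.05],"angular":[0,0,0]},{"translation":[-0.8,0.04,0.05],"angular":[0,0,0]},{"translation":[-1.2,0.05,0.05],"angular":[0,0,0]},{"translation":[-1.6,0.07,0.05],"angular":[0,0,0]},{"translation":[-2.0,0.09,0.05],"angular":[0,0,0]},{"translation":[-2.4,0.11,0.05],"angular":[0,0,0]},{"translation":[-2.8,0.12,0.05],"angular":[0,0,0]},{"translation":[-3.2,0.14,0.05],"angular":[0,0,0]},{"translation":[-3.6,0.16,0.05],"angular":[0,0,0]},{"translation":[-4.0,0.18,0.05],"angular":[0,0,0]},{"translation":[-4.0,0.18,0.05],"angular":[0,0,0]}]'
python3 - <<'E'
from h import *
c=cap('side','side3');
cv2.imwrite('pics/side3b.png',cv2.resize(c['frame'][200:325,145:300,::-1],(744,600),interpolation=cv2.INTER_CUBIC))
E
```

```text
clock: 5.55
tool_pos: [0.5801, 0.0597, 0.0824]
ee_rot: [[0.999, -0.043, 0.012], [-0.043, -0.999, 0.001], [0.012, -0.002, -1.0]]
force: [1.5, -0.2, 10.5]
grip_width: 0.0003
```

View pics/side3b.png

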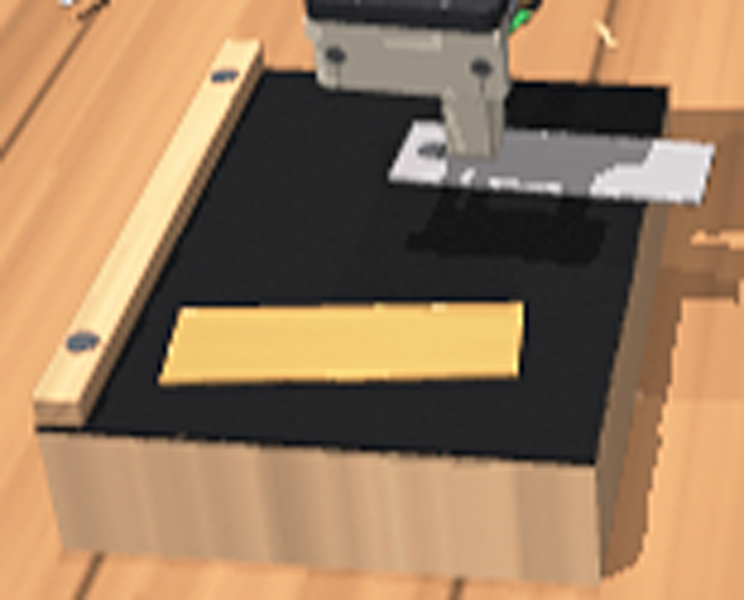

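The strip overhangs by about 25 mm and lies flat (near end at 700–715 px). I'll go about 20 mm further, then lift off.

```bash
python3 -m inch '[{"translation":[-0.4,0.02,0.03],"angular":[0,0,0]},{"translation":[-0.8,0.04,0.03],"angular":[0,0,0]},{"translation":[-1.2,0.05,0.03],"angular":[0,0,0]},{"translation":[-1.6,0.07,0.03],"angular":[0,0,0]},{"translation":[-1.9,0.08,0.03],"angular":[0,0,0]},{"translation":[-1.9,0.08,0.03],"angular":[0,0,0]},{"translation":[-1.9,0.08,-0.3],"angular":[0,0,0]},{"translation":[-1.9,0.08,-1.0],"angular":[0,0,0]},{"translation":[-1.9,0.08,-3],"angular":[0,0,0]},{"translation":[-1.9,0.08,-6],"angular":[0,0,0]},{"translation":[-1.9,0.08,-6],"angular":[0,0,0]}]'
python3 - <<'E'
from h import *
c=cap('side','side4');
cv2.imwrite('pics/side4b.png',cv2.resize(c['frame'][200:325,145:300,::-1],(744,600),interpolation=cv2.INTER_CUBIC))
c=cap('scene','scene4')
cv2.imwrite('pics/scene4b.png',cv2.resize(c['frame'][115:245,285:435,::-1],(690,598),interpolation=cv2.INTER_CUBIC))
E
```

```text
clock: 6.7
tool_pos: [0.5585, 0.0596, 0.1421]
ee_rot: [[0.999, -0.043, 0.007], [-0.043, -0.999, 0.001], [0.007, -0.001, -1.0]]
force: [0.5, 0.1, 0.2]
grip_width: 0.0004
```

View pics/side4b.png

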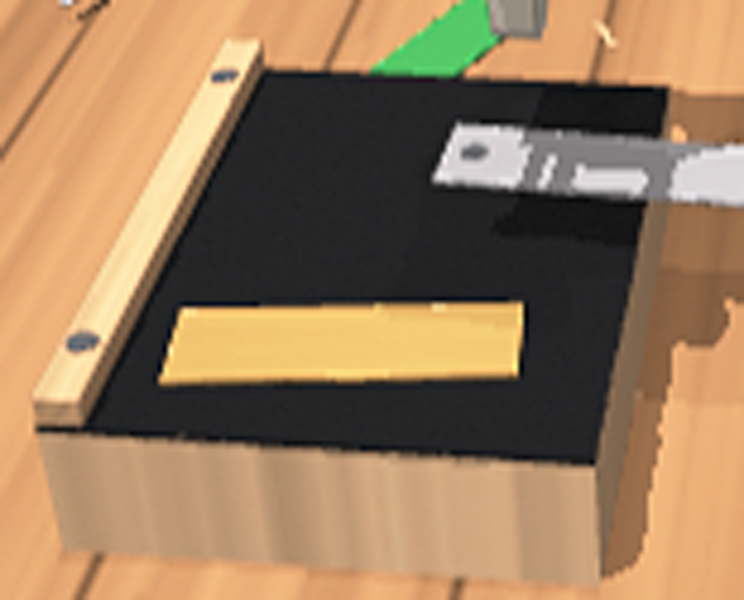

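View pics/scene4b.png

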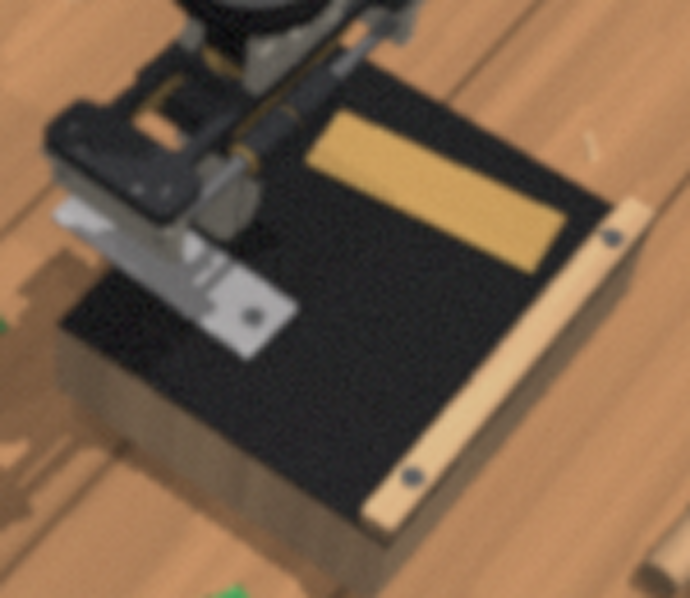

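The strip lies flat with its near end off the front edge, and the brass hasn't moved (same pixels). I'll measure it.

Run:
```python
from h import *
np.set_printoptions(precision=4,suppress=True)
A=load('scene4');B=load('side4')
fa=lambda x,y:((x+.5)/4.6-.5+285,(y+.5)/4.6-.5+115)
fb=lambda x,y:((x+.5)/4.8-.5+145,(y+.5)/4.8-.5+200)
print('A far',[at_z(A,*fa(*p),.063)[:2] for p in [(298,308),(248,360)]])
print('B far',[at_z(B,*fb(*p),.063)[:2] for p in [(458,122),(432,184)]])
cv2.imwrite('pics/side4c.png',cv2.resize(B['frame'][215:255,225:325,::-1],(800,320),interpolation=cv2.INTER_CUBIC))
```

```text
A far [array([0.5964, 0.0779]), array([0.5955, 0.0371])]
B far [array([0.5932, 0.0376]), array([0.5949, 0.0835])]
```

View pics/side4c.png

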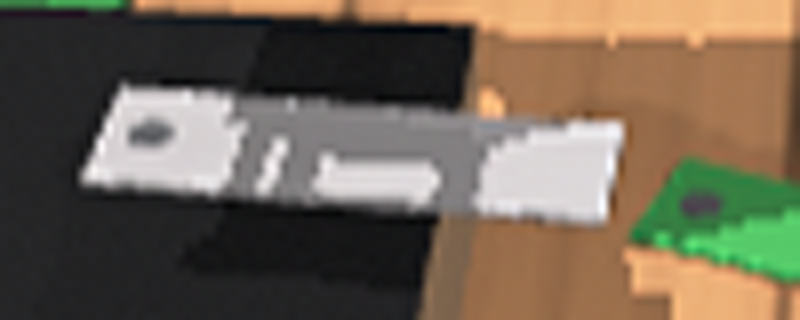

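Run:
```python
from h import *
np.set_printoptions(precision=4,suppress=True)
B=load('side4')
f=lambda x,y:((x+.5)/8-.5+225,(y+.5)/8-.5+215)
P=np.array([at_z(B,*f(*p),.063)[:2] for p in [(625,122),(605,225),(80,187),(121,84)]]);print(P,P.mean(0))
d=P[2]+P[3]-P[0]-P[1];print(np.degrees(np.arctan2(d[1],d[0])),np.linalg.norm(d)/2)
print([at_depth(B,*f(x,y)) for x,y in [(560,170),(150,100),(520,195)]])
print([at_z(B,*f(*p),.06)[:2] for p in [(474,25),(437,215)]])
```

```text
[[0.4641 0.0439]
 [0.4655 0.088 ]
 [0.5949 0.0835]
 [0.5938 0.0378]] [0.5296 0.0633]
-2.328165272119748 0.1296793625826104
[array([0.4786, 0.0639, 0.0615]), array([0.5853, 0.0432, 0.0622]), array([0.4873, 0.0755, 0.0616])]
[array([ 0.5074, -0.0021]), array([0.5069, 0.0833])]
```

The overhang is ~43 mm with the centre of mass 20 mm inside the edge, and depth confirms it is flat. Next: open, move over the near end and view with the wrist camera before descending.

```bash
python3 -m inch '[{"translation":[-3,0,0],"angular":[0,0,0]},{"translation":[-6,-0.1,0],"angular":[0,0,0]},{"translation":[-7.5,-0.1,0],"angular":[0,0,0]},{"translation":[-7.5,-0.1,0],"angular":[0,0,0]},{"translation":[-7.5,-0.1,1],"angular":[0,0,0]},{"translation":[-7.5,-0.1,2],"angular":[0,0,0]},{"translation":[-7.5,-0.1,2],"angular":[0,0,0]},{"translation":[-7.5,-0.1,2],"angular":[0,0,0]}]' 9.3
python3 - <<'E'
from h import *
print(robot.read_state()['tool_pos'])
c=cap('wrist','wrist5');cv2.imwrite('pics/wrist5b.png',cv2.resize(c['frame'][:,:,::-1],(800,600)))
c=cap('side','side5');cv2.imwrite('pics/side5b.png',cv2.resize(c['frame'][150:300,170:370,::-1],(800,600),interpolation=cv2.INTER_CUBIC))
E
```

```text
clock: 7.6
tool_pos: [0.4817, 0.0634, 0.1178]
ee_rot: [[0.999, -0.043, -0.001], [-0.043, -0.999, -0.0], [-0.001, 0.0, -1.0]]
force: [-0.6, 0.7, 0.6]
grip_width: 0.0598
[0.48173429 0.06341635 0.11783106]
```

View pics/wrist5b.png

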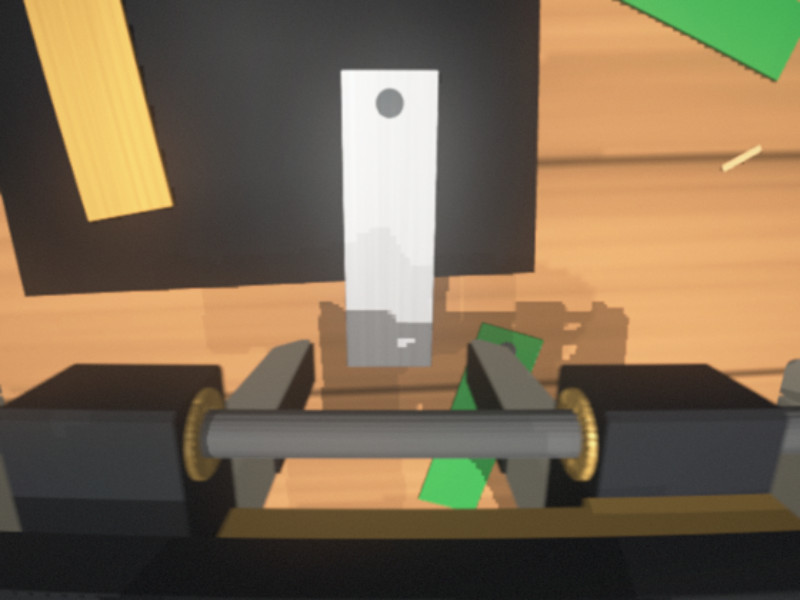

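View pics/side5b.png

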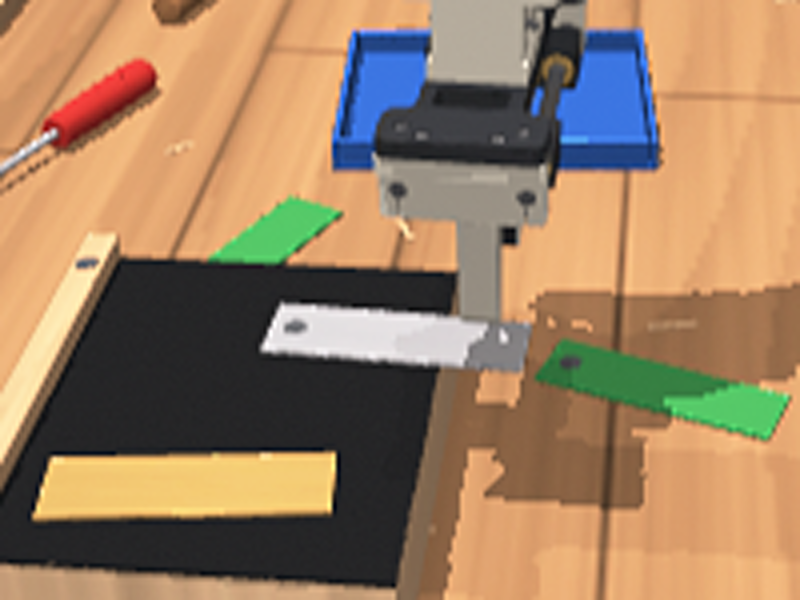

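In the wrist view the strip (347–432 at its near end) is centred between the tips (313 and 470). The finger width clears the block edge. Descending, then I'll check height before closing.

```bash
python3 -m inch '[{"translation":[0,0,0],"angular":[0,0,0]},{"translation":[0,0,0],"angular":[0,0,0]},{"translation":[0,0,1],"angular":[0,0,0]},{"translation":[0,0,2],"angular":[0,0,0]},{"translation":[0,0,3],"angular":[0,0,0]},{"translation":[0,0,3.7],"angular":[0,0,0]},{"translation":[0,0,4.1],"angular":[0,0,0]},{"translation":[0,0,4.1],"angular":[0,0,0]},{"translation":[0,0,4.1],"angular":[0,0,0]},{"translation":[0,0,4.1],"angular":[0,0,0]}]' 9.3
```

```text
clock: 8.7
tool_pos: [0.4818, 0.0636, 0.078]
ee_rot: [[0.999, -0.043, 0.001], [-0.043, -0.999, 0.0], [0.001, -0.0, -1.0]]
force: [-0.0, 0.3, -0.0]
grip_width: 0.0931
```

```bash
python3 -m inch '[{"translation":[0,0,0.15],"angular":[0,0,0]},{"translation":[0,0,0.15],"angular":[0,0,0]},{"translation":[0,0,0.15],"angular":[0,0,0]},{"translation":[0,0,0.15],"angular":[0,0,0]},{"translation":[0,0,0.15],"angular":[0,0,0]},{"translation":[0,0,0.15],"angular":[0,0,0]},{"translation":[0,0,0.15],"angular":[0,0,0]},{"translation":[0,0,0.15],"angular":[0,0,0]},{"translation":[0,0,0.15],"angular":[0,0,0]},{"translation":[0,0,0.15],"angular":[0,0,0]},{"translation":[0,0,0.15],"angular":[0,0,0]},{"translation":[0,0,0.15],"angular":[0,0,0]},{"translation":[0,0,0.15],"angular":[0,0,0]},{"translation":[0,0,0.15],"angular":[0,0,0]}]' 3 45
python3 - <<'E'
from h import *
c=cap('side','side6');cv2.imwrite('pics/side6b.png',cv2.resize(c['frame'][150:300,170:370,::-1],(800,600),interpolation=cv2.INTER_CUBIC))
E
```

```text
clock: 10.1
tool_pos: [0.4815, 0.0636, 0.0762]
ee_rot: [[0.999, -0.043, 0.0], [-0.043, -0.999, 0.0], [0.0, -0.0, -1.0]]
force: [0.4, -0.0, -1.1]
grip_width: 0.0385
```

View pics/side6b.png

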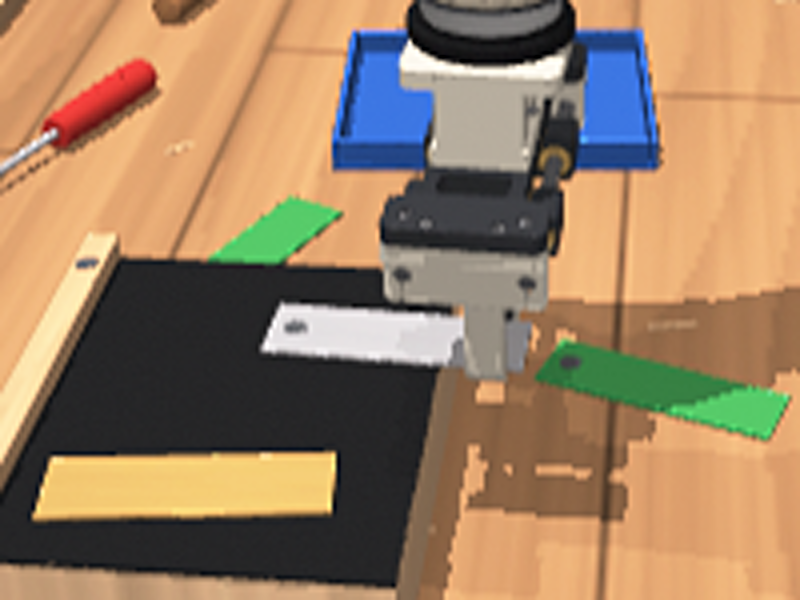

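Fingers are on both long sides (opening 38.5 mm) and the strip is still flat. Lifting.

```bash
python3 -m inch '[{"translation":[0,0,-0.2],"angular":[0,0,0]},{"translation":[0,0,-0.5],"angular":[0,0,0]},{"translation":[0,0,-1],"angular":[0,0,0]},{"translation":[0,0,-1.5],"angular":[0,0,0]},{"translation":[0,0,-2.2],"angular":[0,0,0]},{"translation":[0,0,-3],"angular":[0,0,0]},{"translation":[0,0,-4],"angular":[0,0,0]},{"translation":[0,0,-5],"angular":[0,0,0]},{"translation":[0,0,-6],"angular":[0,0,0]},{"translation":[0,0,-6],"angular":[0,0,0]}]'
python3 - <<'E'
from h import *
c=cap('side','side7');cv2.imwrite('pics/side7b.png',cv2.resize(c['frame'][130:280,170:370,::-1],(800,600),interpolation=cv2.INTER_CUBIC))
E
```

```text
clock: 11.15
tool_pos: [0.4825, 0.0637, 0.1378]
ee_rot: [[0.999, -0.043, 0.003], [-0.043, -0.999, 0.001], [0.003, -0.001, -1.0]]
force: [-0.2, 0.2, -0.9]
grip_width: 0.0386
```

View pics/side7b.png

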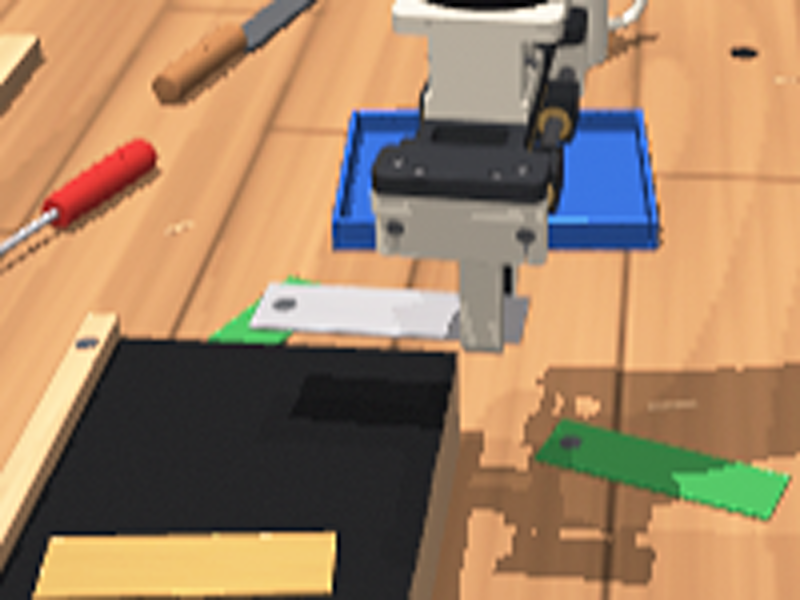

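The strip is lifted level and firmly held. I'll refine the tray pose from the initial pictures.

Run:
```python
from h import *
a=load('scene0')['frame'][:,:,::-1][225:355,140:290];b=load('side0')['frame'][:,:,::-1][145:205,240:350]
cv2.imwrite('pics/tA.png',cv2.resize(a,(690,598),interpolation=cv2.INTER_CUBIC));cv2.imwrite('pics/tB.png',cv2.resize(b,(770,420),interpolation=cv2.INTER_CUBIC))
```

```text
(no output)
```

View pics/tA.png

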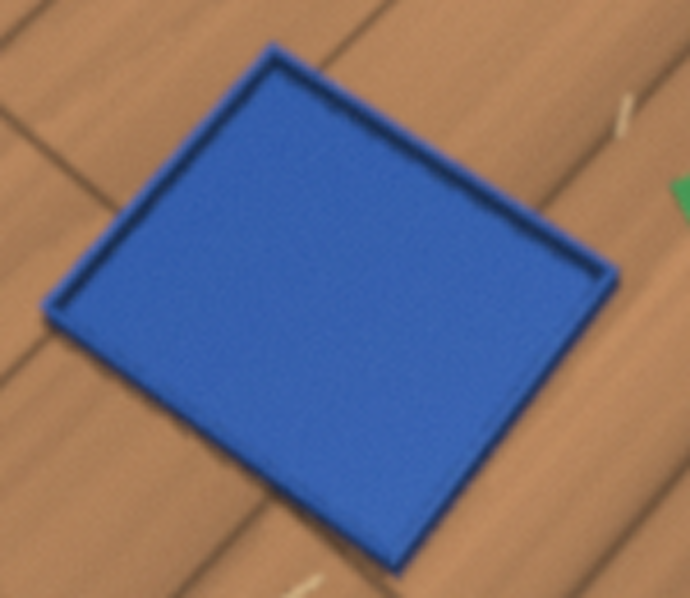

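View pics/tB.png

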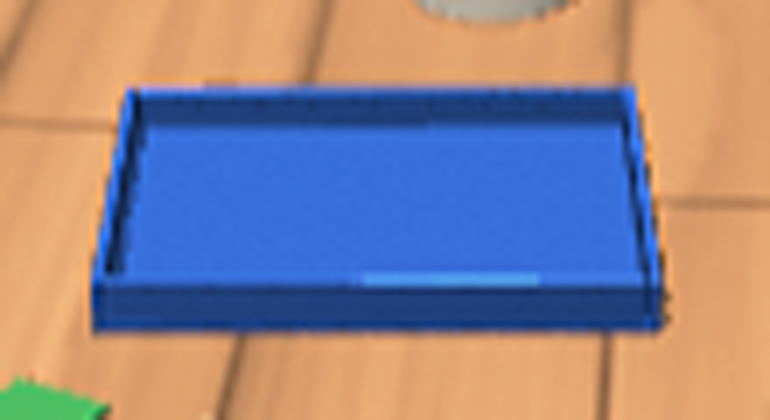

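Run:
```python
from h import *
np.set_printoptions(precision=4,suppress=True)
A=load('scene0');B=load('side0')
P=np.array([at_z(A,(x+.5)/4.6-.5+140,(y+.5)/4.6-.5+225,.022)[:2] for x,y in [(275,43),(42,308),(397,565),(619,275)]]);print(P,P.mean(0))
Q=np.array([at_z(B,(x+.5)/7-.5+240,(y+.5)/7-.5+145,.022)[:2] for x,y in [(659,286),(634,88),(128,90),(95,284)]]);print(Q,Q.mean(0))
for S in (P,Q):
    d=S[2]+S[3]-S[0]-S[1];print(np.degrees(np.arctan2(d[1],d[0])),np.linalg.norm(d)/2)
print(at_depth(A,212,288),at_depth(B,294,177))
```

```text
[[ 0.4063 -0.2265]
 [ 0.421  -0.3946]
 [ 0.6285 -0.3764]
 [ 0.6149 -0.212 ]] [ 0.5177 -0.3023]
[[ 0.4051 -0.2218]
 [ 0.4182 -0.3902]
 [ 0.6253 -0.3726]
 [ 0.6104 -0.2068]] [ 0.5147 -0.2978]
4.494822751521884 0.20869204795925686
4.520303743725847 0.20684358665467065
[ 0.5121 -0.2985  0.0045] [ 0.5137 -0.2971  0.0024]
```

```bash
python3 -m inch '[{"translation":[0,0.7,0],"angular":[0,0,0]},{"translation":[0,2,0],"angular":[0,0,0]},{"translation":[0,4.5,0],"angular":[0,0,-1]},{"translation":[0.1,7.5,0],"angular":[0,0,-1.5]},{"translation":[0.1,10.5,0],"angular":[0,0,-2]},{"translation":[0.1,13.5,0],"angular":[0,0,-3]},{"translation":[0.1,16.5,0],"angular":[0,0,-3.5]},{"translation":[0.1,19.5,0],"angular":[0,0,-4]},{"translation":[0.1,22.5,0],"angular":[0,0,-4.5]},{"translation":[0.1,25.5,0],"angular":[0,0,-5]},{"translation":[0.1,28.5,0],"angular":[0,0,-5.5]},{"translation":[0.1,31.5,0],"angular":[0,0,-6]},{"translation":[0.1,34,0],"angular":[0,0,-6.5]},{"translation":[0.1,36,0],"angular":[0,0,-7]},{"translation":[0.1,36.8,0],"angular":[0,0,-7]},{"translation":[0.1,36.8,0],"angular":[0,0,-7]},{"translation":[0.1,36.8,0],"angular":[0,0,-7]}]'
python3 - <<'E'
from h import *
c=cap('side','side8');cv2.imwrite('pics/side8b.png',cv2.resize(c['frame'][90:240,190:390,::-1],(800,600),interpolation=cv2.INTER_CUBIC))
c=cap('scene','scene8');cv2.imwrite('pics/scene8b.png',cv2.resize(c['frame'][190:370,110:350,::-1],(800,600),interpolation=cv2.INTER_CUBIC))
E
```

```text
clock: 12.9
tool_pos: [0.4664, -0.3031, 0.1358]
ee_rot: [[0.997, 0.08, -0.001], [0.08, -0.997, 0.002], [-0.001, -0.002, -1.0]]
force: [1.0, 0.4, -1.8]
grip_width: 0.0385
```

View pics/side8b.png

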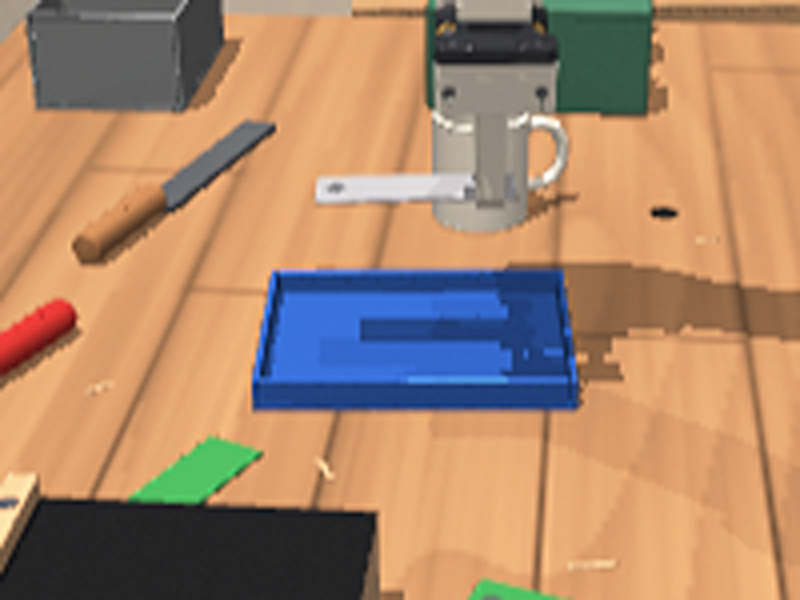

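View pics/scene8b.png

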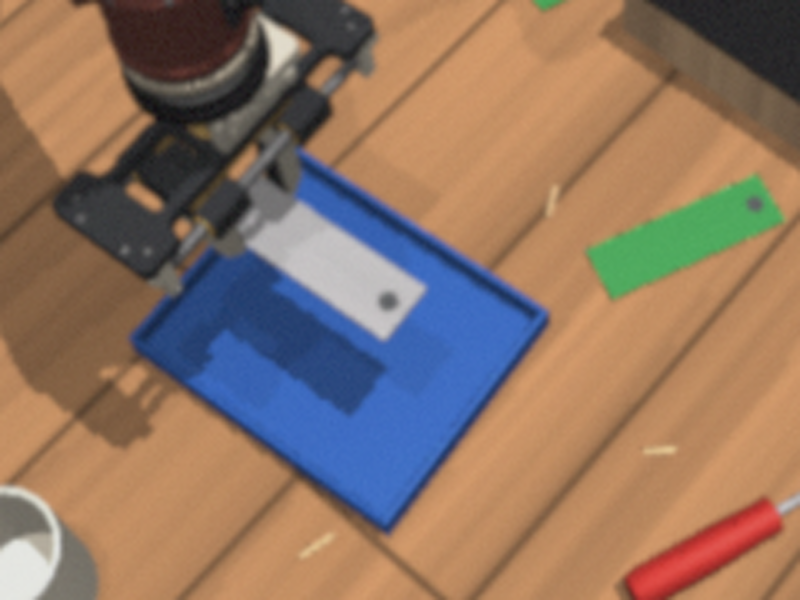

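The strip is level over the tray and fits inside the walls. Lowering.

```bash
python3 -m inch '[{"translation":[0,0,1],"angular":[0,0,0]},{"translation":[0,0,2.5],"angular":[0,0,0]},{"translation":[0,0,4],"angular":[0,0,0]},{"translation":[0,0,5.5],"angular":[0,0,0]},{"translation":[0,0,7],"angular":[0,0,0]},{"translation":[0,0,8.5],"angular":[0,0,0]},{"translation":[0,0,9.5],"angular":[0,0,0]},{"translation":[0,0,10.2],"angular":[0,0,0]},{"translation":[0,0,10.5],"angular":[0,0,0]},{"translation":[0,0,10.7],"angular":[0,0,0]},{"translation":[0,0,10.7],"angular":[0,0,0]},{"translation":[0,0,10.7],"angular":[0,0,0]}]'
```

```text
clock: 14.2
tool_pos: [0.467, -0.3043, 0.0296]
ee_rot: [[0.997, 0.079, 0.001], [0.079, -0.997, -0.0], [0.001, 0.001, -1.0]]
force: [0.6, 0.1, -0.9]
grip_width: 0.0385
```

```bash
python3 -m inch '[{"translation":[0,0,0.05],"angular":[0,0,0]},{"translation":[0,0,0.1],"angular":[0,0,0]},{"translation":[0,0,0.15],"angular":[0,0,0]},{"translation":[0,0,0.2],"angular":[0,0,0]},{"translation":[0,0,0.2],"angular":[0,0,0]},{"translation":[0,0,0.2],"angular":[0,0,0]}]'
```

```text
clock: 14.8
tool_pos: [0.4667, -0.3041, 0.0271]
ee_rot: [[0.997, 0.079, -0.0], [0.079, -0.997, 0.0], [-0.0, -0.0, -1.0]]
force: [0.8, 0.1, -1.5]
grip_width: 0.0381
```

```bash
python3 -m inch '[{"translation":[0,0,0.05],"angular":[0,0,0]},{"translation":[0,0,0.1],"angular":[0,0,0]},{"translation":[0,0,0.15],"angular":[0,0,0]},{"translation":[0,0,0.2],"angular":[0,0,0]},{"translation":[0,0,0.25],"angular":[0,0,0]},{"translation":[0,0,0.25],"angular":[0,0,0]}]'
```

```text
clock: 15.4
tool_pos: [0.4667, -0.3041, 0.0246]
ee_rot: [[0.997, 0.079, -0.0], [0.079, -0.997, 0.0], [-0.0, -0.0, -1.0]]
force: [0.2, 0.2, -1.1]
grip_width: 0.0385
```

Tips are within about 0.5 mm of the tray floor, so the strip's underside is ~3 mm above it. Releasing with a small opening.

```bash
python3 -m inch '[{"translation":[0,0,0.05],"angular":[0,0,0]},{"translation":[0,0,0.05],"angular":[0,0,0]},{"translation":[0,0,0.05],"angular":[0,0,0]},{"translation":[0,0,0.05],"angular":[0,0,0]},{"translation":[0,0,0.05],"angular":[0,0,0]},{"translation":[0,0,0.05],"angular":[0,0,0]},{"translation":[0,0,0.05],"angular":[0,0,0]},{"translation":[0,0,0.05],"angular":[0,0,0]}]' 6.2; python3 -m inch '[{"translation":[0,0,-0.5],"angular":[0,0,0]},{"translation":[0,0,-1.5],"angular":[0,0,0]},{"translation":[0,0,-3.5],"angular":[0,0,0]},{"translation":[0,0,-6.5],"angular":[0,0,0]},{"translation":[0,0,-10],"angular":[0,0,0]},{"translation":[0,0,-14],"angular":[0,0,0]},{"translation":[0,0,-16],"angular":[0,0,0]},{"translation":[0,0,-16],"angular":[0,0,0]},{"translation":[0,0,-16],"angular":[0,0,0]}]'
python3 - <<'E'
from h import *
c=cap('side','side9')
cv2.imwrite('pics/side9b.png',cv2.resize(c['frame'][140:320,140:380,::-1],(800,600),interpolation=cv2.INTER_CUBIC))
c=cap('scene','scene9');cv2.imwrite('pics/scene9b.png',cv2.resize(c['frame'][115:370,110:450,::-1],(800,600),interpolation=cv2.INTER_CUBIC))
A=c;print(at_depth(A,212,288))
E
```

```text
clock: 16.2
tool_pos: [0.467, -0.3029, 0.0244]
ee_rot: [[0.997, 0.08, 0.0], [0.08, -0.997, 0.002], [0.0, -0.002, -1.0]]
force: [-0.5, 4.2, 5.3]
grip_width: 0.0618
clock: 17.1
tool_pos: [0.4662, -0.3048, 0.1844]
ee_rot: [[0.997, 0.078, 0.0], [0.078, -0.997, -0.001], [0.0, 0.001, -1.0]]
force: [-1.4, -0.2, -1.0]
grip_width: 0.0622
[ 0.51391943 -0.29948508  0.00927141]
```

View pics/side9b.png

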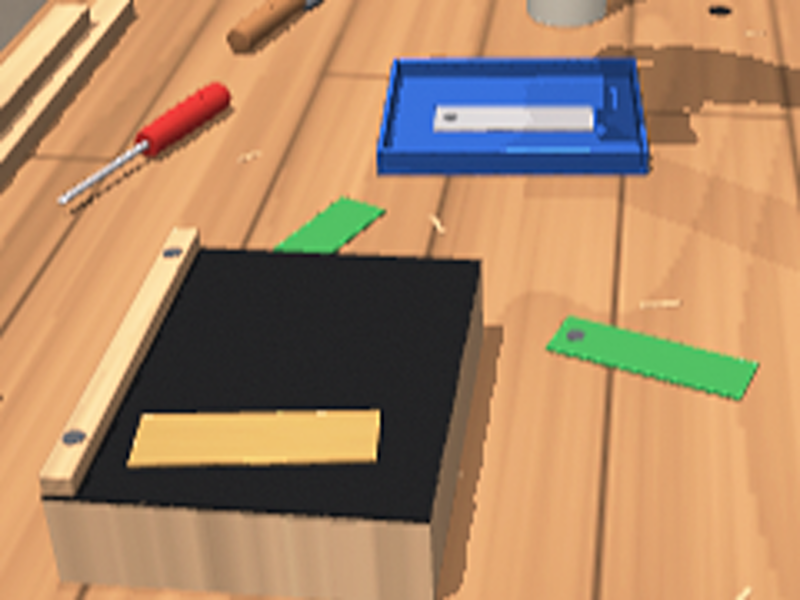

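View pics/scene9b.png

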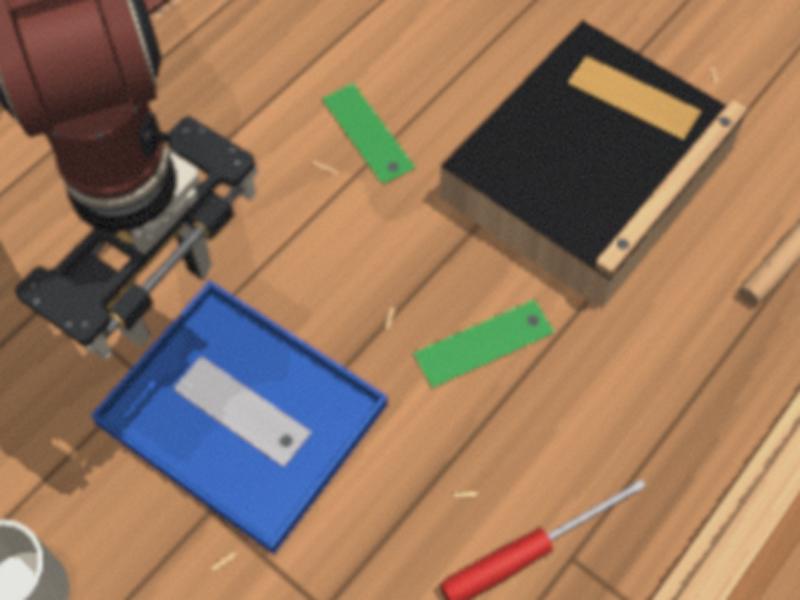

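Both views show the scraper flat in the middle of the tray (side (513,118), scene (243,410)). The brass strip hasn't moved and the arm is clear, so I'm handing in.

```bash
python3 -c "
from bench import robot
print(robot.read_state()['dq']);print(robot.hand_in())"
```

```text
[-0.00190283  0.01363173 -0.00296879  0.00155721 -0.00182174  0.00078378
  0.00114275]
the job is handed in; nothing more can be done
None
```

The scraper is lying flat in the middle of the blue tray, and the job was handed in at about 17 s of the 64 s allowed.

- **Slide:** I pressed the closed fingertips on the scraper with about 10 N. I dragged it about 75 mm towards the robot until its near end hung about 43 mm over the front edge, still lying flat.
- **Pick and place:** I pinched the overhang by its two long sides at 45 N and lifted it level. I lowered it until it was roughly 3 mm above the tray floor before letting go.

**Last checks:**
- Both fixed cameras show the scraper flat in the tray, and the depth reading on it was 9 mm against an expected 8 mm.
- The brass strip is where it was in the pictures, and the gripper is about 16 cm above the tray, touching nothing.
- **Disagreements:** The opening read 38.5 mm on the 40 mm wide scraper. The two cameras placed the tray 3–5 mm apart. Neither affected the result.
- At release the fingertips touched the tray lightly, with about 7 N at the wrist.

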